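Tighten the coupling nut of a drinks valve

ROBOT

A 6-joint arm with a two-finger parallel gripper is mounted at the origin on a cart in front of the work surface, level with it; the furniture and walls round the work are solid. World frame = base frame: x ahead of the robot, y to its left, z up, the work surface at z = 0. Lengths are in m, angles in degrees, forces in N, time in s.
With the tool pointing down it reaches from about 0.275 to 0.85 m from the base axis. Payload 19 kg.
Tool frame: the origin (TCP) lies midway between the tips of the shut fingers; the grasp point (between the pads) lies arm.pinch_z behind it (arm.pinch_z is the distance from the TCP to the grasp point, in m); z points along the fingers, x is the direction in which the jaws open and shut, and the axes are right-handed (so a half turn about z gives the same grasp; the last joint's range is limited). The gripper opens to 85 mm and grips with 20 to 120 N. Pads are 22 mm wide; open, the fingers measure 114 mm over their backs; the gripper's body (76 mm by 85 mm) begins 54 mm behind the grasp point. The pads swing forward as they close: fully open they stand 13 mm farther back than shut.
Start: joints at [60.619, 8.623, 82.357, -0, 89.026, -7.678], TCP at [0.213, 0.534, 0.231] pointing down, gripper open.
Joint ranges: [-160.23, 160.23], [-39.13, 120.54], [6.94, 153.29], [-79.49, 259.48], [9.18, 160.14], [-161.06, 161.06]. Speed limits (degrees/s): [108.29, 108.29, 127.2, 172.46, 172.46, 172.46].

INTERFACE

Orientations are given as a 3x3 rotation matrix whose columns are the frame's x, y, z axes.
In Python, from bench import arm gives the robot as it stands. Calls block until the motion is done:
- arm.goto(position, orientation): joint-space move of the TCP to a pose.
- arm.move_linear(position, rotation=None, feed=0.15, threshold=None): straight line of the TCP; rotation=None keeps the orientation; feed is the mean speed in m/s. With threshold (N) it stops when the force on the tool has changed by that much, and returns True; else False.
- arm.move_joints(angles): joint-space move.
- arm.set_gripper(opening): finger opening in m; the grip force is fixed at half the most; returns when the fingers have stopped.
- arm.dwell(seconds).
- arm.solve_ik(position, orientation): joint angles nearest the present ones, or None.
- arm.get_state(): the state.
- arm.read_camera(name): name is "scene" or "top" or "wrist"; returns a dict with "color" (420x560x3 uint8, blue, green, red), "fovy" (degrees; the focal length in pixels is half the picture's height over the tangent of half this angle, whatever the lens; pixels are square), "cx", "cy" (the principal point, pixels), "dist_coeffs" ([k1, k2, p1, p2, k3] as OpenCV has them; the pictures are not rectified), "cam_to_world" (4x4, takes a point from camera to world coordinates). Camera axes: x right, y down, z forward; pixel columns grow to the right and rows downward; lengths in m; the calibration is good to about 2 mm. A picture is of the moment at which its call begins. There is no depth.
A pose or a line that the arm cannot do raises arm.IKError and nothing moves.
- arm.finish_job(): hands the job in, once; it reports no verdict.
The state is a dict: "clock": time; "joint_pos": joint angles; "dq": joint speeds; "tau": joint torques, N m; "tcp_pos": TCP position; "eef_rot": TCP orientation; "ft_force": force on the tool from outside, world axes, zero at the start; "wrist_torque": the same for the moment, N m; "opening": finger opening in m.
Only numpy, scipy, OpenCV 4.12 (cv2) and the standard library are available. Lean on these libraries where they do the work, as an engineer would, in place of code of your own. Each camera call takes 0.05 s, during which the arm holds its last target. There are 200 camera calls.

TASK

Run the big hexagon nut on the valve stand down with your fingers, clockwise seen from above, until it comes to a stop on the flange; then put the open-ended wrench on it and tighten it a further eighth of a turn (the flange turns along with it; about a twelfth to a sixth of a turn will do), using the wrench, not the fingers, for this last part. Finally lay the wrench gently back on the cutting mat, clear of the nut, and leave the pepper shaker, the toothpick jar and the spare spout where they are.

Things in the scene. Friction and masses are not known exactly. Their poses are not given: they have to be found in the camera images.
- valve_stand: Steel stand fixed to the table: plate 80 x 80 x 10 mm, on it a round valve body, a flange (radius 24 mm, 36 to 40 mm above the table), the nut (40 to 60 mm) and, up through the nut, a fixed tube stub (radius 10 mm, top at 74 mm). Origin under the plate's centre, on the vertical axis of all these. x axis: along a side port (11.5 mm radius, 21 mm up, reaching 50 mm out).
- nut_mid (a point): Centre of the captive steel hexagon nut, on its vertical axis, 50 mm above the table. 36 mm across flats, 41.6 mm across corners, 20 mm high; it does not rise or sink as it turns. The point turns with the nut: its x axis points to a corner of the hexagon, its y axis is square to a pair of flats.
- nut (a joint): Turn of the nut on the flange, rad; grows clockwise seen from above (tightening). Runs easily (0.04 N m) from 0 to 4.0, where it is down on the flange and stops; starts between 1.4 and 2.4. At 4.0, with the flange at 0, corners of the hexagon point 40 degrees, and every 60 degrees further, counterclockwise from the stand's x axis.
- flange (a joint): Turn of the flange under the nut, rad; 0 at the start, grows clockwise seen from above. It turns only with the nut at its stop (joint nut at 4.0) and forced on with about 1.2 N m, and stays where it is left. An eighth of a turn is 0.785; it could go to 1.57.
- wrench: Flat open-ended steel wrench, 194 mm long, about 0.16 kg. Origin on its centre line in the plane of its underside; x toward the jaw, z up. Black handle x = -100 to -5 mm, 20 mm wide, 14 mm high; shank 16 wide, head 60 wide, both 10 high. Jaw: two prongs 38 mm apart, 11 mm wide, from x = 57 (jaw's bottom) to 94 mm. Fully on, prongs lie along two flats, a corner of the nut at the jaw's bottom.
- wrench_grip (a point): Point on the wrench's handle to take it by: 45 mm behind the origin, 7 mm above the underside; axes as the wrench's.
- wrench_jaw (a point): Middle of the wrench's jaw, where the nut's axis lies when the wrench is fully on: 80 mm ahead of the origin, 5 mm above the underside; axes as the wrench's.
- mat: Thin milky plastic cutting mat, fixed, 155 mm (its x) by 225 mm (its y), 4 mm thick, flat on the table; origin at the centre of its underside.
- pepper: Bystander: glass pepper shaker with a steel cap, 43 mm across, 75 mm high; origin at the centre of its underside.
- toothpicks: Bystander: small round jar of toothpicks, 46 mm across, 66 mm high; origin at the centre of its underside.
- spout: Bystander: pale plastic spare spout, 33 mm across, 48 mm high; origin at the centre of its underside.

How it is judged (in metres and radians):
On the way, in this order (a step that is already met when the one before it is completed fails the run):
1. the fingers have turned the nut to its stop (joint nut over 3.9) while holding it (value of joint nut above 3.9 rad and contact force between the fingers and nut above 0.5 N), for 0.05 s.
2. the wrench, pressing on the nut, has turned the flange by more than 0.4 (value of joint flange above 0.4 rad and contact force between wrench and nut above 2 N), for 0.05 s.
At the end, for the whole second after the job is handed in: Nut at its stop (joint nut over 3.9), flange turned 0.5 to 1.1 rad, wrench released, at rest and flat (tilt under 0.12 rad, origin below z = 12 mm) with its origin over the cutting mat, not touching the nut (value of joint nut above 3.9 rad and value of joint flange between 0.5 and 1.1 rad and x of wrench in the frame of mat between -0.08 and 0.08 m and y of wrench in the frame of mat between -0.11 and 0.11 m and height (world z) of wrench below 0.012 m and angle between wrench's own z axis and vertical below 0.12 rad and linear speed of wrench below 0.02 m/s and contact force between wrench and nut below 0.1 N).
It fails at once if the flange turned past 1.1 rad (overtightened) (value of joint flange above 1.1 rad).
It fails at once if the fingers instead of the wrench forced the flange more than 0.3 rad round (value of joint flange above 0.3 rad and contact force between the fingers and nut above 3 N and contact force between wrench and nut below 0.1 N and velocity of joint flange above 0.05 rad/s).
It fails at once if the wrench was dropped (over 0.7 m/s with no finger on it) (linear speed of wrench above 0.7 m/s and contact force between the fingers and wrench below 0.1 N).
It fails at once if a bystander was moved more than 30 mm (distance of any of pepper, toothpicks, spout from where it was at the start of the episode above 0.03 m).
It also fails if it takes over 70 s, if anything falls off the work surface, if the arm or the gripper's body presses on something with over 40 N, if the wrist force passes 120 N, or if a joint passes its speed limit or range.

## Working session

There is one attempt and no reset: what is moved stays moved. The work goes in short steps, each a Python script; the robot and the scene stay as the last script left them, time stands still between calls to the robot, and variables do not carry over. Pictures are saved under pics/ and viewed, about 8 in all and at most 12, crops included, and the job is handed in when it is done.

```bash
mkdir -p pics; ls
python3 - <<'E'
from bench import arm
import cv2,numpy as np
print(arm.pinch_z, arm.get_state()['clock'])
for n in("scene","top"):
    d=arm.read_camera(n); np.savez(f'pics/{n}0.npz',**d); cv2.imwrite(f'pics/{n}0.png',d['color'])
    print(n,d['fovy'],d['cx'],d['cy'],d['dist_coeffs'],np.round(d['cam_to_world'],4).tolist())
E
```

```text
pics
0.0187 0.0
scene 53.66980147845297 277.50709155665925 210.10611784772877 [-0.02137022  0.          0.          0.          0.        ] [[-0.5581, -0.3267, 0.7627, -0.1181], [-0.8297, 0.2312, -0.5081, 0.3863], [-0.0103, -0.9164, -0.4001, 0.4099], [0.0, 0.0, 0.0, 1.0]]
top 46.632412793318814 279.9259652916478 214.05438155150446 [-0.04893415  0.          0.          0.          0.        ] [[-0.0201, -0.9966, 0.0796, 0.4495], [-0.9996, 0.0216, 0.018, -0.064], [-0.0197, -0.0792, -0.9967, 1.2225], [0.0, 0.0, 0.0, 1.0]]
```

View pics/top0.png

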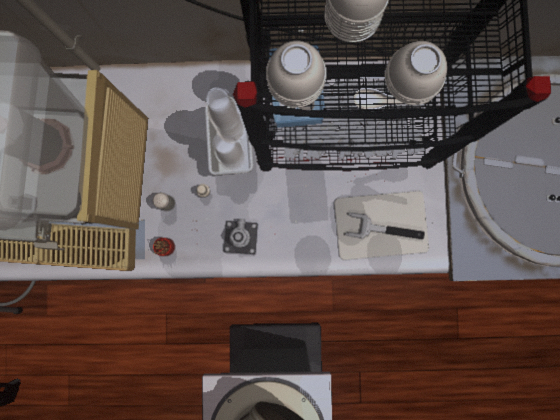

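View pics/scene0.png

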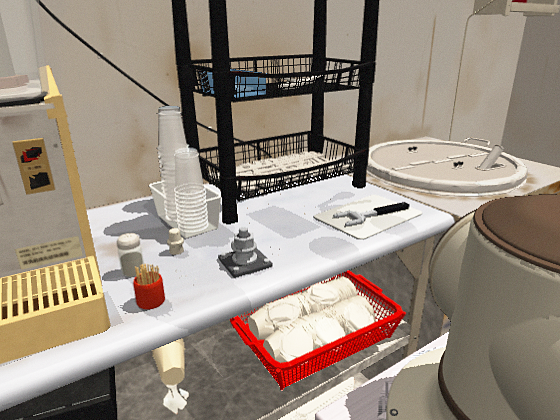

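```bash
cat > h.py <<'E'
from bench import arm
import cv2,numpy as np
def K(d):
    f=210/np.tan(np.radians(d['fovy'])/2); return np.array([[f,0,d['cx']],[0,f,d['cy']],[0,0,1.]])
def ray(d,uv,z):
    n=cv2.undistortPoints(np.float64(uv).reshape(-1,1,2),K(d),np.float64(d['dist_coeffs']))[:,0]
    T=np.array(d['cam_to_world']); r=np.c_[n,np.ones(len(n))]@T[:3,:3].T
    return T[:3,3]+r*((z-T[2,3])/r[:,2])[:,None]
def proj(d,P):
    T=np.linalg.inv(d['cam_to_world'])
    return cv2.projectPoints(np.float64(P).reshape(-1,1,3),cv2.Rodrigues(T[:3,:3])[0],T[:3,3],K(d),np.float64(d['dist_coeffs']))[0][:,0]
def R(a):
    a=np.radians(a);c,s=np.cos(a),np.sin(a); return np.array([[c,s,0],[s,-c,0],[0,0,-1.]])
def shot(n,name):
    d=arm.read_camera(n); np.savez(f'pics/{name}.npz',**d); cv2.imwrite(f'pics/{name}.png',d['color']); return d
E
python3 - <<'E'
from h import *
s=arm.get_state(); d=shot('wrist','w0')
T=np.eye(4);T[:3,:3]=s['eef_rot'];T[:3,3]=s['tcp_pos']
C=np.linalg.inv(T)@np.array(d['cam_to_world']); np.save('C.npy',C); print('cam in tool',C.round(3).tolist(),d['fovy'])
t=dict(np.load('pics/top0.npz'))
print('tube',ray(t,[238,236],.074).round(3)); print('mat',ray(t,[[335,196],[428,192],[430,255],[338,260]],.004).round(3).tolist())
m=(t['color'].max(2)<60).astype(np.uint8); m[:,:320]=0;m[:,440:]=0;m[:185]=0;m[265:]=0
c=max(cv2.findContours(m,0,2)[0],key=cv2.contourArea); r=cv2.minAreaRect(c); print(r)
print('handle',ray(t,cv2.boxPoints(r),.018).round(3).tolist())
print('bystanders',ray(t,[[162,200],[202,190],[163,246]],.05).round(3).tolist(), np.round(s['eef_rot'],3).tolist())
E
```

```text
cam in tool [[1.0, 0.0, 0.0, -0.0], [-0.0, 0.952, 0.306, -0.08], [-0.0, -0.306, 0.952, -0.142], [0.0, 0.0, 0.0, 1.0]] 70.5659563962229
tube [[0.491 0.057 0.074]]
mat [[0.589, -0.181, 0.004], [0.594, -0.415, 0.004], [0.436, -0.414, 0.004], [0.429, -0.184, 0.004]]
((404.61553955078125, 232.24855041503906), (37.17798614501953, 7.1466875076293945), 8.746162414550781)
handle [[0.493, -0.302, 0.018], [0.511, -0.306, 0.018], [0.495, -0.396, 0.018], [0.477, -0.393, 0.018]]
bystanders [[0.584, 0.244, 0.05], [0.606, 0.146, 0.05], [0.472, 0.242, 0.05]] [[0.37, 0.929, -0.001], [0.929, -0.37, -0.001], [-0.001, -0.0, -1.0]]
```

Run:
```python
from h import *
arm.goto([.25,.30,.30],R(80)); 
C=np.load('C.npy')
def look(tgt,a,D): return np.array(tgt)-R(a)@(C[:3,3]+D*C[:3,2])
p=look([.491,.057,.055],90,.27); print(p); arm.goto(p+[0,0,.08],R(90)); arm.move_linear(p,feed=.2)
d=shot('wrist','s1'); cv2.imwrite('pics/s1b.png',cv2.resize(d['color'],(784,588),interpolation=cv2.INTER_CUBIC)); s=arm.get_state(); print(s['clock'],s['joint_pos'])
```

```text
[0.48842704 0.05722541 0.16968929]
3.025 [-2.25110344e+00  2.88263052e-01  9.83089142e+01  1.14455998e-03
  8.12868029e+01 -9.22906214e+01]
```

View pics/s1b.png

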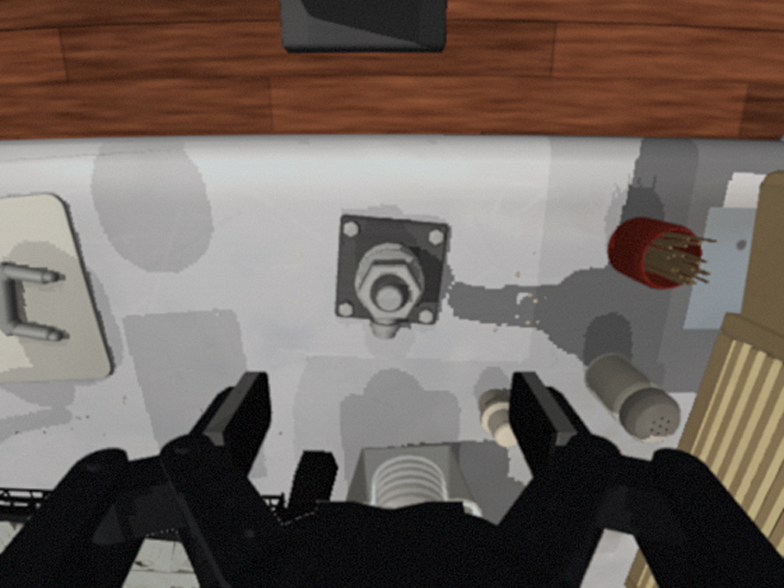

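Run:
```python
from h import *
C=np.load('C.npy')
d=dict(np.load('pics/s1.npz'))
print(ray(d,np.array([[389,291]])/1.4,.074), 'plate corners',ray(d,np.array([[342,214],[450,226],[440,325],[335,317]])/1.4,.010).round(4).tolist())
t=ray(d,np.array([[389,291]])/1.4,.074)[0]; t[2]=.06
p=t-R(90)@(C[:3,3]+.19*C[:3,2]); print(p); arm.move_linear(p,feed=.2)
d=shot('wrist','s2'); u=proj(d,t)[0].astype(int); print(u)
x0,y0=u[0]-65,u[1]-50; c=d['color'][y0:y0+100,x0:x0+130]; print(x0,y0)
cv2.imwrite('pics/s2b.png',cv2.resize(c,(780,600),interpolation=cv2.INTER_CUBIC))
```

```text
[[0.48302975 0.0579272  0.074     ]] plate corners [[0.4448, 0.0239, 0.01], [0.4533, 0.1023, 0.01], [0.5309, 0.098, 0.01], [0.5243, 0.0158, 0.01]]
[0.50493727 0.05817498 0.09852693]
[277 209]
212 159
```

View pics/s2b.png

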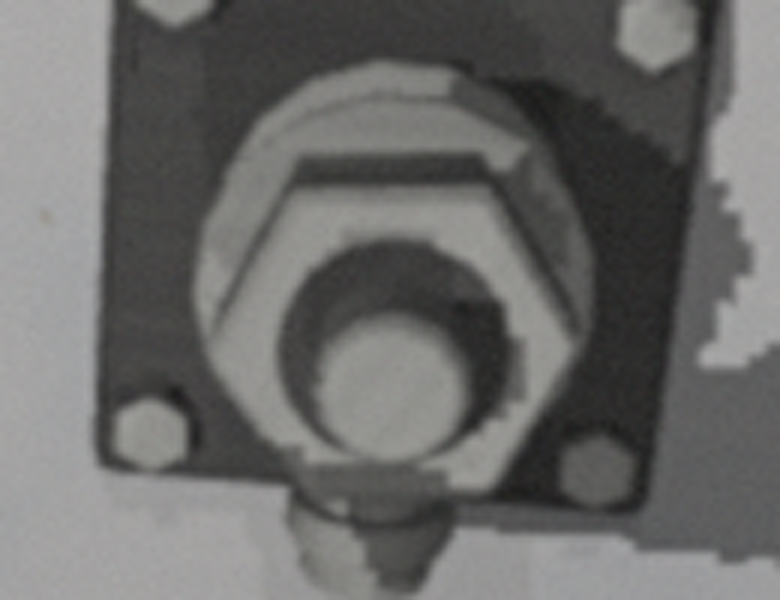

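Run:
```python
from h import *
d=dict(np.load('pics/s2.npz'))
f=lambda q,z: ray(d,(np.array(q)+.5)/6-.5+[212,159],z)
h=f([[292,183],[492,187],[580,338],[497,492],[212,335]],.06)[:,:2]
print('hex',h.round(4).tolist()); cen=[(h[0]+h[3])/2,(h[2]+h[4])/2]; print('centers',cen,'diags',np.linalg.norm(h[0]-h[3]),np.linalg.norm(h[2]-h[4]))
c=np.mean(cen,0)
a=np.degrees(np.arctan2(*(h-c)[:,::-1].T)); print('ang',a, 'mod60',a%60)
print('tube',f([[393,388]],.074))
b=f([[97,465],[640,513]],.01); e=b[1]-b[0]; sx=np.degrees(np.arctan2(e[1],e[0]))-90; print('plate edge',np.linalg.norm(e),'stand x ang',sx)
pl=f([[110,0],[97,465]],.01); e=pl[1]-pl[0]; print('side ang',np.degrees(np.arctan2(e[1],e[0])))
d1=dict(np.load('pics/s1.npz'));q=ray(d1,np.array([[342,214],[450,226],[440,325],[335,317]])/1.4,.010); print('plate c',q.mean(0),[np.degrees(np.arctan2(*(q[i]-q[j])[1::-1])) for i,j in((3,0),(2,1),(1,0),(2,3))])
```

```text
hex [[0.4696, 0.0473], [0.47, 0.0683], [0.4867, 0.0781], [0.5048, 0.0694], [0.4864, 0.0383]]
centers [array([0.48719679, 0.05833765]), array([0.48658568, 0.05819284])] diags 0.04160994748828827 0.03972711264088043
ang [-147.56733177  149.34480398   90.42036788   31.8746412   -91.3388339 ] mod60 [32.43266823 29.34480398 30.42036788 31.8746412  28.6611661 ]
tube [[0.48732795 0.05790927 0.074     ]]
plate edge 0.07723659919546744 stand x ang -5.450147712064137
side ang -4.401478286800153
plate c [0.48831819 0.05998879 0.01      ] [np.float64(-5.811507293081727), np.float64(-3.1873140197557714), np.float64(83.78465136709883), np.float64(85.40371996200155)]
```

Run:
```python
from h import *
c=np.array([.487,.0581]); 
arm.goto([*c,.13],R(60.5)); print(arm.move_linear([*c,.043],feed=.08,threshold=8))
s=arm.get_state(); print(s['tcp_pos'],s['joint_pos'][5],s['ft_force'],s['clock'])
arm.set_gripper(.02); s=arm.get_state(); print('op',s['opening'],s['ft_force'],s['wrist_torque'])
q0=np.array(s['joint_pos'])
if .03<s['opening']<.04:
  for dt in [50,90,100,105,110,113,116,119]:
    q=q0.copy();q[5]+=dt; arm.move_joints(q); s=arm.get_state(); print(dt,s['joint_pos'][5]-q0[5],np.round(s['ft_force'],1),np.round(s['wrist_torque'],2),round(s['opening'],4),s['clock'])
    if abs(s['wrist_torque'][2])>.9: break
```

```text
False
[0.48728609 0.05809707 0.04347492] -62.706209354313565 [-0.03573394  0.30568614  0.24275436] 5.4
op 0.034554134880252926 [1.29577101 6.39075932 7.00805105] [ 1.22286481 -0.07406903 -0.02678624]
50 50.007415162369426 [ 16.6  14.8 -12. ] [ 2.51 -2.83  0.03] 0.0344 6.7917
90 90.0087628709019 [ 32.   14.  -22.1] [ 2.2  -5.42  0.02] 0.0345 7.525
100 100.05300325748448 [ 36.3  10.8 -25.1] [ 1.86 -6.01  0.02] 0.0345 7.8167
105 105.04086714469153 [ 38.    9.3 -27.3] [ 1.6  -6.24  0.01] 0.0348 8.0667
110 110.04379086471957 [ 37.8   8.4 -27.4] [ 1.34 -6.47  0.04] 0.0344 8.3167
113 113.02704841481543 [ 39.5   7.4 -28.1] [ 1.17 -6.64 -0.01] 0.0342 8.5667
116 116.02529575903026 [ 39.2   5.  -28.4] [ 0.99 -6.7   0.03] 0.0347 8.8167
119 118.9899855859199 [ 41.    5.1 -28.9] [ 0.87 -6.83  1.01] 0.0344 9.0667
```

Run:
```python
from h import *
C=np.load('C.npy')
s=arm.get_state(); q=np.array(s['joint_pos']); q[5]+=2; arm.move_joints(q); arm.dwell(.1); s=arm.get_state(); print(s['wrist_torque'],s['ft_force'],s['eef_rot'])
arm.set_gripper(.085); p=np.array(s['tcp_pos']); arm.move_linear([.487,.058,.16],feed=.2)
t=np.array([.503,-.305,.014]); p=t-R(-10)@(C[:3,3]+.27*C[:3,2]); print(p)
arm.goto(p,R(-10)); d=shot('wrist','r1'); cv2.imwrite('pics/r1b.png',cv2.resize(d['color'],(784,588),interpolation=cv2.INTER_CUBIC)); s=arm.get_state(); print(s['clock'],s['joint_pos'],s['ft_force'])
```

```text
[ 0.23943526 -1.80694708  1.01016602] [ 11.24243776   1.17997794 -13.06066005] [[ 0.4935155  -0.86964432  0.01269659]
 [-0.86972384 -0.49353575  0.0017043 ]
 [ 0.00478408 -0.01188363 -0.99991794]]
[ 0.50366878 -0.30250527  0.12868929]
12.1583 [-3.84241168e+01  1.32028230e+01  8.90053691e+01  1.12784864e-02
  7.78093407e+01 -2.84395834e+01] [-0.32382713  0.15067959 -0.3228766 ]
```

View pics/r1b.png

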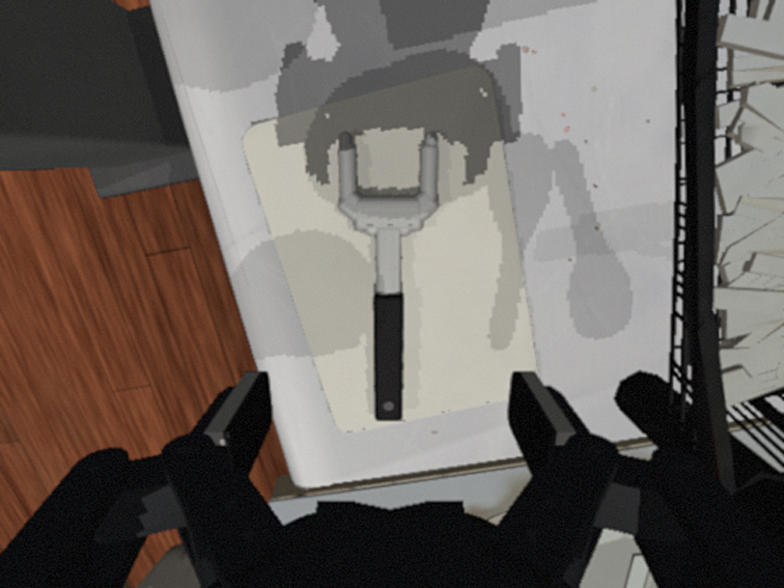

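Run:
```python
from h import *
d=dict(np.load('pics/r1.npz'))
m=(d['color'].max(2)<45).astype(np.uint8); m[:,:250]=0; m[:,300:]=0; m[:205]=0; m[305:]=0
c=max(cv2.findContours(m,0,2)[0],key=cv2.contourArea); r=cv2.boxPoints(cv2.minAreaRect(c)); b=ray(d,r,.018); print(r.tolist(),b.round(4).tolist())
o=lambda uv,z: ray(d,(np.array(uv)+.5)/1.4-.5,z)
j=o([[347,133],[430,133],[388,192],[388,294],[388,418]],.014); j[3:]=o([[388,294],[388,418]],.018)
print(j.round(4).tolist()); print('prong gap',np.linalg.norm(j[0]-j[1]),'len',np.linalg.norm(j[2]-j[3]),np.linalg.norm(j[3]-j[4]))
e=(j[0]+j[1])/2-j[4]; phi=np.arctan2(e[1],e[0]); print('phi',np.degrees(phi)); u=np.array([np.cos(phi),np.sin(phi),0])
for k,x in zip((2,3,4),(.057,-.005,-.100)): print('origin est',(j[k]-x*u).round(4))
print('mat',o([[246,135],[488,66],[540,400],[342,432]],.004).round(4).tolist())
```

```text
[[267.0, 210.0], [286.0, 210.0], [286.0, 299.0], [267.0, 299.0]] [[0.4919, -0.3017, 0.018], [0.5086, -0.3046, 0.018], [0.4933, -0.3961, 0.018], [0.4747, -0.3928, 0.018]]
[[0.4941, -0.2037, 0.014], [0.5416, -0.2121, 0.014], [0.5117, -0.2409, 0.014], [0.5007, -0.3031, 0.018], [0.4846, -0.3939, 0.018]]
prong gap 0.048149061439894156 len 0.06332771994809853 0.09218684274257255
phi 79.86535151046273
origin est [ 0.5017 -0.297   0.014 ]
origin est [ 0.5016 -0.2982  0.018 ]
origin est [ 0.5022 -0.2955  0.018 ]
mat [[0.4327, -0.193, 0.004], [0.5812, -0.1809, 0.004], [0.5963, -0.408, 0.004], [0.4463, -0.4096, 0.004]]
```

```bash
cat >> h.py <<'E'
def U(phi): return np.array([np.cos(np.radians(phi)),np.sin(np.radians(phi))])
def tcp(c,phi,back,z): return np.array([*(np.array(c)-U(phi)*(back+.045)),z])   # back = distance nut axis -> wrench origin
E
python3 - <<'E'
from h import *
g=np.array([.5018,-.297])-.045*U(79.9); a=R(79.9-90)
arm.goto([*g,.06],a); print(arm.move_linear([*g,.0068],feed=.08,threshold=8)); arm.set_gripper(.0)
s=arm.get_state(); print(s['opening'],s['tcp_pos'],s['ft_force'],s['clock'])
if s['opening']>.012:
  arm.move_linear([*g,.10],feed=.1)
  arm.goto(tcp([.487,.058],92,.132,.10),R(2)); arm.move_linear(tcp([.487,.058],92,.132,.0485),feed=.1)
  d=shot('wrist','n1'); s=arm.get_state(); print(s['ft_force'],s['wrist_torque'],s['opening'],s['clock'],s['joint_pos'])
  u=proj(d,[[.487,.058,.06]])[0]; print(u); cv2.imwrite('pics/n1b.png',cv2.resize(d['color'],(784,588),interpolation=cv2.INTER_CUBIC))
E
```

```text
False
0.018323574344110763 [ 0.49414377 -0.34147274  0.00724361] [-0.04002995  0.14059238  5.56332368] 14.0083
[-0.93688619 -0.12660345 -2.10706254] [-0.03700583  0.00314499  0.01592025] 0.018446483403969708 16.7 [-2.22812164e+01  8.46888077e+00  1.04709875e+02 -1.01497734e-03
  6.67725036e+01 -2.42633141e+01]
[ 282.08700883 -174.35281835]
```

View pics/n1b.png

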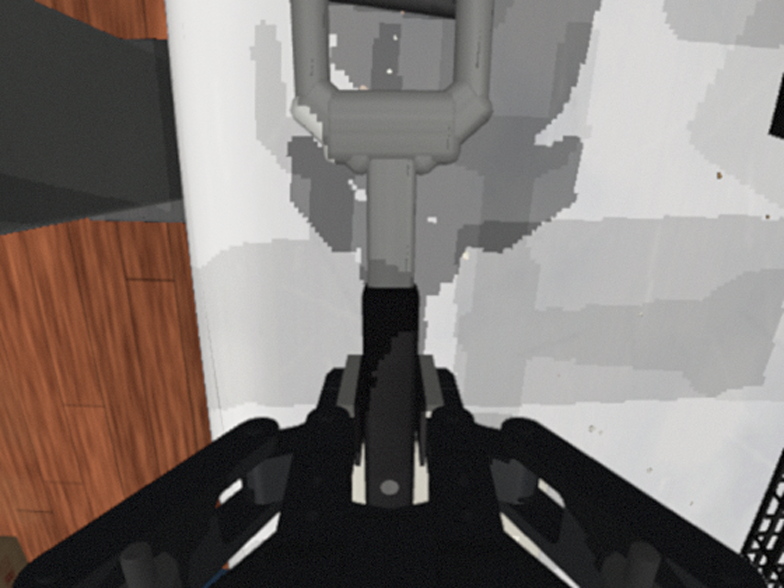

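Run:
```python
from h import *
d=dict(np.load('pics/n1.npz')); s=arm.get_state(); p=np.array(s['tcp_pos']); print(p, s['eef_rot'][0])
w=ray(d,(np.array([[329,60],[456,60],[392,90],[368,180],[413,180],[391,288]])+.5)/1.4-.5,p[2]-.0028+.01)
w[5]=ray(d,[[391/1.4,288/1.4]],p[2]-.0028+.014)
print('tool frame',((w-p)@R(2)).round(4).tolist())
arm.move_linear(p+[0,0,.065],feed=.2); q=np.array([.487-.075,.058-.06,.112]); arm.move_linear(q,feed=.2)
d=shot('wrist','n2'); u=proj(d,[[.487,.058,.06]])[0].astype(int); print(u,arm.get_state()['clock'])
x0,y0=u[0]-65,u[1]-50; print(x0,y0); cv2.imwrite('pics/n2b.png',cv2.resize(d['color'][y0:y0+100,x0:x0+130],(780,600),interpolation=cv2.INTER_CUBIC))
```

```text
[ 0.49355667 -0.11924197  0.0491094 ] [9.99401141e-01 3.45940629e-02 7.80994822e-04]
tool frame [[-0.0194, -0.1076, -0.0072], [0.0177, -0.1076, -0.0072], [-0.001, -0.0995, -0.0072], [-0.0085, -0.0735, -0.0072], [0.0056, -0.0735, -0.0072], [-0.0012, -0.0392, -0.0112]]
[398 150] 18.0917
333 100
```

View pics/n2b.png

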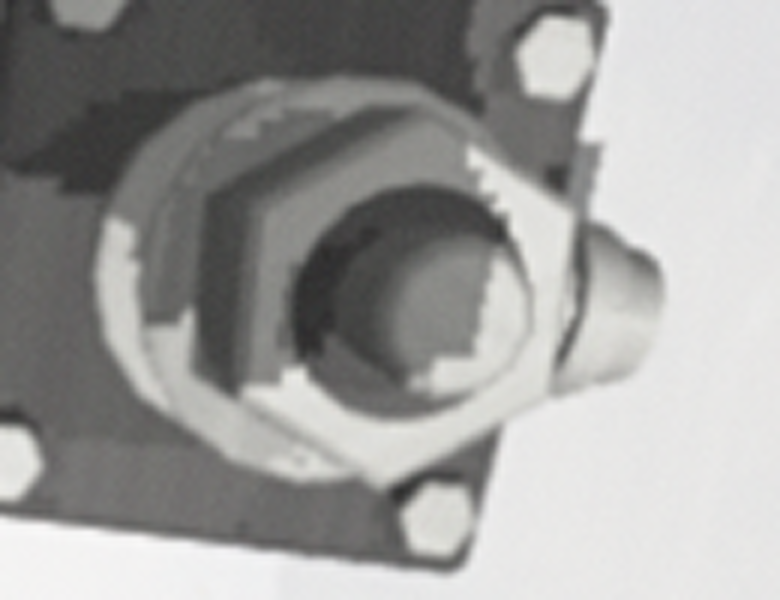

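Run:
```python
from h import *
d=dict(np.load('pics/n2.npz')); f=lambda q,z: ray(d,(np.array(q)+.5)/6-.5+[333,100],z)
h=f([[427,109],[578,212],[553,390],[383,487],[240,390],[260,208]],.06)[:,:2]
print(h.round(4).tolist()); c=[(h[i]+h[i+3])/2 for i in range(3)]; print(np.round(c,4).tolist(),[np.linalg.norm(h[i]-h[i+3]).round(4) for i in range(3)]); c=np.mean(c,0)
e=[(h[i+3]-h[i]) for i in range(3)]; a=np.degrees([np.arctan2(v[1],v[0]) for v in e]); print(c,a,a%60)
a=[np.degrees(np.arctan2(*(h[(i+1)%6]-h[i])[::-1]))%60 for i in range(6)]; print('edges',a)
b=f([[0,517],[455,572]],.01); e=b[1]-b[0]; print('stand x',np.degrees(np.arctan2(e[1],e[0])))
```

```text
[[0.4873, 0.0783], [0.5054, 0.0685], [0.5061, 0.0493], [0.4888, 0.0378], [0.4713, 0.0479], [0.4709, 0.0674]]
[[0.4881, 0.058], [0.4883, 0.0582], [0.4885, 0.0584]] [np.float64(0.0406), np.float64(0.0399), np.float64(0.0396)]
[0.48830484 0.05819568] [ -87.9570167  -148.93998275  152.88078015] [32.0429833  31.06001725 32.88078015]
edges [np.float64(31.594959581968766), np.float64(32.10221644117527), np.float64(33.77385518731842), np.float64(29.878024511932836), np.float64(30.998916605753195), np.float64(33.56986999642615)]
stand x -4.807505144093242
```

```bash
python3 - <<'E'
from h import *
c=[.4893,.0585]; ph=92
s=arm.get_state(); p=np.array(s['tcp_pos'])
q=tcp(c,ph,.132,.115); arm.move_linear(q,feed=.2); arm.move_linear(tcp(c,ph,.132,.0480),feed=.15)
arm.dwell(.2); f0=np.array(arm.get_state()['ft_force']); print(f0)
hit=arm.move_linear(tcp(c,ph,.0795,.0480),feed=.04,threshold=10)
s=arm.get_state(); p=np.array(s['tcp_pos']); print(hit,p,'back',(np.array(c)-p[:2])@U(ph)-.045,np.round(s['ft_force']-f0,1),np.round(s['wrist_torque'],2),s['clock'],s['opening'])
d=shot('wrist','i1'); shot('scene','i1s'); d=shot('top','i1t')
E
python3 - <<'E'
import cv2
a=cv2.imread('pics/i1s.png')[210:290,190:310]; b=cv2.imread('pics/i1.png')[:300]
cv2.imwrite('pics/i1b.png',cv2.vconcat([cv2.resize(a,(450,300),interpolation=2),cv2.resize(b,(450,241))]))
E
```

```text
[ 0.48459222 -0.44662773 -2.1912191 ]
False [ 0.49366983 -0.06610649  0.04798615] back 0.07968308663420115 [-0.4  0.2  1.1] [-0.08  0.04  0.01] 21.2167 0.018005551105937254
```

View pics/i1b.png

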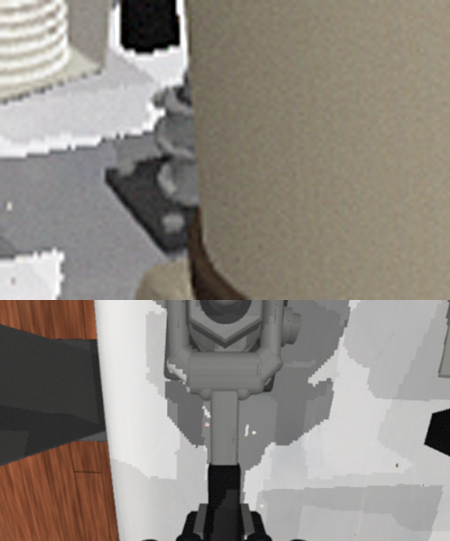

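```bash
python3 - <<'E'
from h import *
c=[.4893,.0585]; f0=np.array([.48,-.45,-2.19])
for ph in [89,86,83,80,76,72,68,64,60,56,52,49,46]:
    arm.move_linear(tcp(c,ph,.0797,.048),R(ph-90),feed=.06)
    s=arm.get_state(); f=np.array(s['ft_force'])-f0; u=U(ph)
    # force along wrench x, along wrench y(ccw), z
    print(ph,np.round([f[:2]@u,f[:2]@[-u[1],u[0]],f[2],s['wrist_torque'][2]],2),round(s['opening'],4),round(s['clock'],1))
    if np.linalg.norm(f)>45: break
shot('wrist','t1')
E
python3 -c "
import cv2
a=cv2.imread('pics/t1.png')[:300];cv2.imwrite('pics/t1b.png',cv2.resize(a,(784,420),interpolation=2))"
```

```text
89 [0.88 1.   0.28 0.02] 0.0182 21.6
86 [ 1.21  0.51  0.59 -0.03] 0.0182 21.9
83 [-0.53 -0.62 -0.03  0.01] 0.0183 22.1
80 [-1.6  -4.32  0.78  0.14] 0.0183 22.4
76 [-1.33 -5.11  0.55  0.11] 0.0184 22.7
72 [-0.39 -6.87  0.58  0.18] 0.018 23.0
68 [-0.19 -6.41  0.81  0.14] 0.0179 23.3
64 [ 1.07 -5.88  1.4   0.13] 0.0182 23.6
60 [-0.66 -6.46  0.99  0.09] 0.0183 23.9
56 [ 0.97 -7.54  0.42  0.09] 0.0184 24.1
52 [ 0.75 -7.01  0.46  0.11] 0.0183 24.4
49 [ 1.65 -7.61  0.19  0.07] 0.0181 24.7
46 [ 1.28 -7.66 -0.75  0.06] 0.0184 25.0
```

View pics/t1b.png

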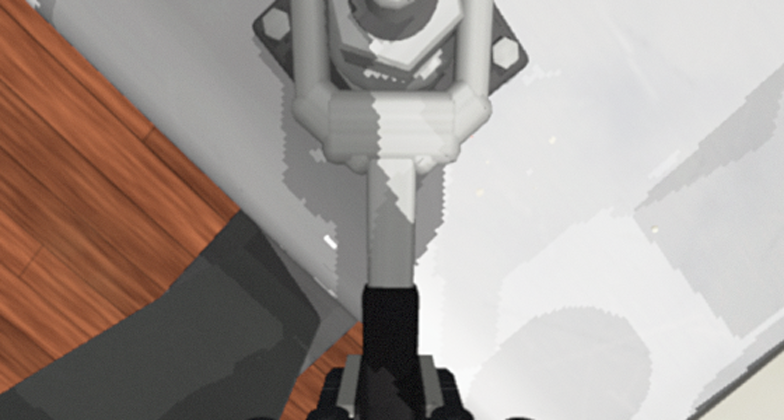

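Run:
```python
from h import *
d=dict(np.load('pics/t1.npz')); g=lambda q: ray(d,(np.array(q)+.5)/1.4-.5,.06)
h=g([[345,45],[408,70],[465,15]]); print(h)
for i,j in((0,1),(1,2)): e=h[j]-h[i]; print(np.degrees(np.arctan2(e[1],e[0]))%60)
e=h[1,:2]-np.array([.4893,.0585]); print('corner dir',np.degrees(np.arctan2(e[1],e[0]))+180,np.linalg.norm(e))
```

```text
[[0.46928637 0.05706805 0.06      ]
 [0.47766177 0.04010886 0.06      ]
 [0.4986919  0.03947459 0.06      ]]
56.28275074309092
58.272483916227486
corner dir 57.67366872444357 0.021764242775223024
```

Run:
```python
from h import *
c=[.4893,.0585]; f0=np.array([.48,-.45,-2.19])
def go(ph,back=.0797,feed=.06):
    arm.move_linear(tcp(c,ph,back,.048),R(ph-90),feed=feed)
    s=arm.get_state(); f=np.array(s['ft_force'])-f0; u=U(ph); print(ph,back,np.round([f[:2]@u,f[:2]@[-u[1],u[0]],f[2],s['wrist_torque'][2]],2),round(s['clock'],1))
for ph in (43,40,43,46,49): go(ph)
d=shot('wrist','t2'); cv2.imwrite('pics/t2b.png',cv2.resize(d['color'][:120],(784,336),interpolation=2))
go(49,.09,.04); go(49,.105,.04); go(49,.135,.06)
p=np.array(arm.get_state()['tcp_pos']); arm.move_linear([*p[:2],.10],feed=.15)
g=np.array([.5018,-.297])-.045*U(79.9); arm.goto([*g,.06],R(-10.1)); arm.move_linear([*g,.015],feed=.08)
print(arm.move_linear([*g,.0072],feed=.02,threshold=4)); s=arm.get_state(); print(s['tcp_pos'],s['ft_force'],s['clock'])
arm.set_gripper(.05); arm.move_linear([*g,.08],feed=.08); arm.set_gripper(.085)
C=np.load('C.npy'); t=np.array([.488,.058,.06])-R(90)@(C[:3,3]+.19*C[:3,2]); p=arm.get_state()['tcp_pos']
arm.move_linear([*p[:2],.15],feed=.2); arm.goto(t+[0,0,.05],R(90)); arm.move_linear(t,feed=.15); d=shot('wrist','e1'); u=proj(d,[.488,.058,.06])[0].astype(int); x0,y0=u[0]-65,u[1]-50; print(x0,y0)
dt=shot('top','e1t'); a=cv2.resize(d['color'][y0:y0+100,x0:x0+130],(780,600),interpolation=2); cv2.imwrite('pics/e1b.png',a)
print(arm.get_state()['clock'])
```

```text
43 0.0797 [ 1.13 -7.36  0.32  0.1 ] 25.3
40 0.0797 [ 1.85 -8.24 -0.39  0.06] 25.5
43 0.0797 [ 4.39 -0.55  0.26 -0.16] 25.8
46 0.0797 [ 4.47 -0.86  0.26 -0.23] 26.0
49 0.0797 [ 5.66 -1.14  1.53 -0.27] 26.3
49 0.09 [-1.02 -0.19  0.85 -0.12] 26.8
49 0.105 [ 0.25  0.89  0.15 -0.04] 27.3
49 0.135 [ 0.22  0.74  0.68 -0.07] 27.9
True
[ 0.49389925 -0.34132108  0.00723996] [-0.55578131  0.73689979  7.35820577] 30.7
212 160
35.1833
```

View pics/e1b.png

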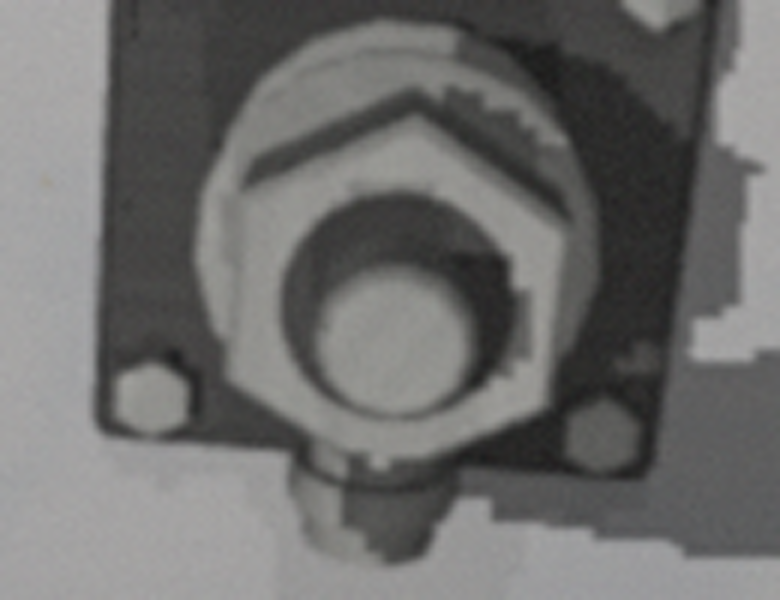

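View pics/e1t.png

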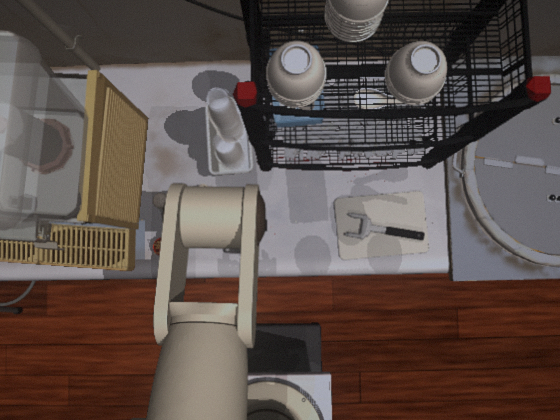

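Run:
```python
from h import *
def an(n,o,q):
    d=dict(np.load(f'pics/{n}.npz')); h=ray(d,(np.array(q)+.5)/6-.5+o,.06)
    a=[np.degrees(np.arctan2(*(h[(i+3)]-h[i])[1::-1])) for i in range(len(q)-3)]; print(n,np.mod(a,60),h[:,:2].mean(0))
an('e1',[212,160],[[415,112],[563,225],[548,395],[385,465],[228,380],[240,190]])
d=dict(np.load('pics/t2.npz')); a=cv2.resize(d['color'][:110,180:380],(800,440),interpolation=2); cv2.imwrite('pics/t2c.png',a)
```

```text
e1 [55.33384372 55.86110393 55.06185905] [0.48729061 0.057868  ]
```

View pics/t2c.png

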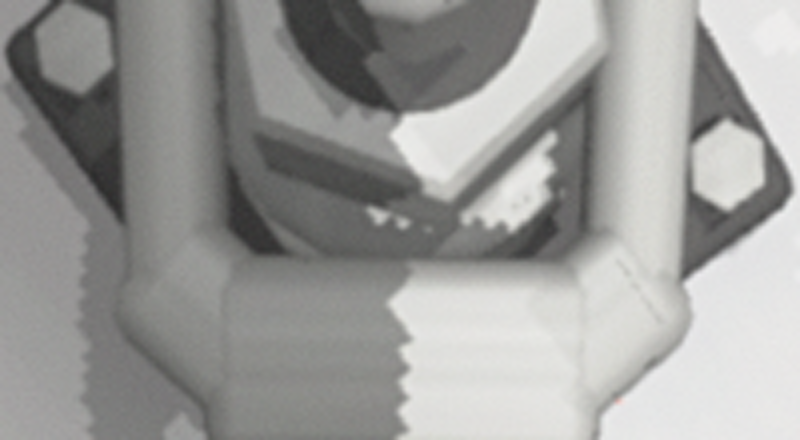

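Run:
```python
from h import *
def rep(n,q):
    d=dict(np.load(f'pics/{n}.npz')); h=ray(d,q,.06)
    a=[np.degrees(np.arctan2(*(h[j]-h[i])[1::-1]))%60 for i,j in((0,1),(1,2))]; e=h[1,:2]-[.4885,.0582]
    print(n,a,np.degrees(np.arctan2(e[1],e[0]))%60, np.linalg.norm(e),np.linalg.norm(np.diff(h,axis=0),axis=1))
rep('t1',(np.array([[345,45],[408,70],[465,15]])+.5)/1.4-.5)
rep('t2',(np.array([[262,125],[440,190],[605,45]])+.5)/4-.5+[180,0])
# same line directions by subpixel crop of t1 for like-for-like comparison
d=dict(np.load('pics/t1.npz')); a=cv2.resize(d['color'][:110,180:380],(800,440),interpolation=2)
b=cv2.resize(dict(np.load('pics/e1.npz'))['color'][150:250,210:340],(202,155)); cv2.imwrite('pics/t1c.png',a)
```

```text
t1 [np.float64(56.28275074309092), np.float64(58.272483916227486)] 59.074577580406725 0.021089248857306293 [0.01891458 0.02103969]
t2 [np.float64(0.4468689264117245), np.float64(58.219367578008175)] 58.81472402203978 0.020196460333327355 [0.0184333 0.0204023]
```

Run:
```python
from h import *
c=np.array([.4883,.0582])
arm.goto([*c,.13],R(87)); print(arm.move_linear([*c,.043],feed=.08,threshold=8))
arm.set_gripper(.02); s=arm.get_state(); q0=np.array(s['joint_pos']); t0=s['wrist_torque'][2]; print(s['opening'],s['ft_force'],t0)
if .03<s['opening']<.04:
  for k in range(1,22):
    q=q0.copy(); q[5]+=.4*k; arm.move_joints(q); s=arm.get_state(); t=s['wrist_torque'][2]; print(round(57-.4*k,1),round(t,3),np.round(s['ft_force'],1))
    if abs(t-t0)>.3: break
print(s['clock'])
```

```text
False
0.034651147870193945 [-2.55383562 -6.08489785  8.69695047] -0.024855285084884386
56.6 -0.059 [-2.3 -1.1  2.9]
56.2 -0.034 [-3.6 -2.1  4.8]
55.8 0.212 [-3.4 -2.5  4.8]
55.4 0.437 [-2.8 -3.1  5.8]
38.2083
```

Run:
```python
from h import *
arm.set_gripper(.085); arm.move_linear([.4883,.0582,.20],feed=.15); arm.dwell(.3)
d=shot('wrist','f1'); t=shot('top','f1t')
m=(t['color'].max(2)<60).astype(np.uint8); m[:,:320]=0;m[:,440:]=0;m[:185]=0;m[265:]=0
print(cv2.minAreaRect(max(cv2.findContours(m,0,2)[0],key=cv2.contourArea)), arm.get_state()['clock'])
arm.finish_job()
```

```text
((404.5135498046875, 232.91893005371094), (37.154170989990234, 7.233554840087891), 9.462322235107422) 40.35
the job is handed in; nothing more can be done
```

I ran the nut down with the fingers to its stop, tightened it with the wrench, and laid the wrench back on the mat. I handed the job in at about 40 s; no verdict was reported.

- **Run-down:** The fingers turned the nut about 117° before the torque jumped to about 1.0 N m, against a predicted 115.5°. I then went roughly 3° further to be sure of the stop, which moved the flange by about 0.05 rad.
- **Tightening:** The wrench slid on with almost no contact force. It then turned the nut with a steady 7–8 N at the handle, measured about 125 mm from the nut's axis.
- **Final flange turn:** The last close view puts it at about 0.69 rad, give or take 0.03, inside the 0.5 to 1.1 allowed. This angle comes only from camera images.
- **Disagreement on nut angle:** After I backed the wrench off, views of the nut's angle differed by about 3° (near 59° with the wrench still on, 55.5° from above afterwards). This raised the question of whether the nut had loosened. I checked with the fingers, stopping at 0.44 N m, well below the 1.2 N m that moves the flange. The nut resisted from about 56°, so it was at its stop.
- **Wrench on the mat:** The top camera shows the handle within 1 pixel and 1° of where it started on the mat, well clear of the nut.
- **Bystanders:** I saw no contact with the pepper shaker, toothpick jar or spout, and no unexpected forces. The arm partly hid them in the last overhead picture I viewed, and I did not measure their final positions.

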